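Index and lock a tube rotator for loading

TASK

Turn the tube rotator's carrier on its axis until its empty tube place, and with it the one ball-ended arm of the star wheel, faces straight up. Then press the sprung locking lever down until it clicks and stays down by itself, so that the carrier is locked for loading. Leave the bench things around it where they stand.

Things in the scene. Friction and masses are not known exactly. Their poses are not given: they have to be found in the camera images.
- rotator: Tube rotator fixed to the bench: white base plate 150 (x) x 250 (y) x 22 mm, two aluminium uprights (50 mm in x, 20 mm thick, tops 122 mm above the bench) at y = -108 and +108 mm of its frame. The carrier hangs on centres between them, its axis level along y, 105 mm above the bench at x = 0. Origin: centre of the base's underside; z up.
- carrier (a joint): Carrier angle about the rotator's +y axis (rad), endless both ways. 0 or any whole turn: the empty place and the ball-ended arm face straight up; positive carries them from up towards the rotator's +x. Friction of 0.22 N m holds it wherever it is left; it does not coast.
- core (a point): Middle of the carrier, on its axis at y = 0. A grey core with six clip places 60 degrees apart round it; five hold white capped tubes (17 mm thick, 122 mm long, caps reaching 48 mm from the axis), one is empty. At the lever's end (y = -85 mm) a steel index wheel, 80 mm diameter, has a V notch at each of the six places. Local z points to the empty place.
- hub (a point): Centre of the star wheel on the carrier's axis, outside the +y upright at y = +150 mm, 105 mm above the bench. Black hub of radius 17 mm, 22 mm thick; six steel arms, 12 mm thick, radially every 60 degrees in line with the tube places; plain arms end 62 mm from the axis. Arms can be pushed or pinched from above. Axes turn with the carrier.
- ball (a point): Centre of the white ball, 28 mm diameter, on the one ball-ended arm, 62 mm from the axis, in line with the empty tube place. Local z points from the axis outwards through the ball: vertical when the job is right.
- lock_lever (a joint): Locking lever angle (rad): 0 sprung up, 0.24 down on its stop. Past about 0.17 it snaps down and a detent holds it; released earlier it springs up. Its tooth enters a notch, centres the wheel and locks the carrier only with a place within about 0.1 rad of straight up (any of the six); else it meets the rim and stops hard at about 0.07 to 0.08.
- pad (a point): Centre of the top of the lever's white round pad, 34 mm diameter; up, it lies at x = -75, y = -85 mm of the rotator frame, 182 mm above the bench. The lever's pivot lies across the rotator at x = +55, y = -85 mm, 145 mm above the bench (bracket, and a catch post at x = +132 mm, 157 mm high). Pressed at the pad the lever needs up to about 10 N and sinks about 31 mm in all.
- bottle_a: Bystander: capped bottle, 58 mm diameter, 120 mm tall, upright before the rotator. Origin: centre of its foot.
- spatula: Bystander: steel spatula 150 mm long, lying before the rotator. Origin: underneath, near its middle.
- tip_box: Bystander: pipette tip box 80 x 120 x 53 mm behind the rotator. Origin: centre of its foot.
- bottle_b: Bystander: capped bottle, 70 mm diameter, 150 mm tall. Origin: centre of its foot.
- beaker: Bystander: glass beaker, 70 mm diameter, 90 mm tall. Origin: centre of its foot.
- jar: Bystander: amber jar, 64 mm diameter, 75 mm tall. Origin: centre of its foot.

How it is judged:
On the way, in this order (a step that is already met when the one before it is completed fails the run):
1. the empty place and the ball-ended arm face up (within 0.17 rad) while the lever is still up (angle between ball's own z axis and vertical below 0.17 rad and value of joint lock_lever below 0.1 rad), for 0.1 s.
2. the lever is down (beyond 0.21 rad) with the ball-ended arm up (angle between ball's own z axis and vertical below 0.1 rad and value of joint lock_lever above 0.21 rad), for 0.1 s.
At the end, for the whole second after the job is handed in: The ball-ended arm (and the empty place) points straight up within 0.08 rad and the locking lever stays down by itself, beyond 0.21 rad (angle between ball's own z axis and vertical below 0.08 rad and value of joint lock_lever above 0.21 rad); the robot touches nothing.
It fails at once if a bystander is moved more than 30 mm (distance of any of bottle_a, spatula, tip_box, bottle_b, beaker, jar from where it was at the start of the episode above 0.03 m).
It also fails if it takes over 61 s, if anything falls off the work surface, if the arm or the gripper's body presses on something with over 40 N, if the wrist force passes 120 N, or if a joint passes its speed limit or range.

ROBOT

A 6-joint arm with a two-finger parallel gripper is mounted at the origin on the work surface. World frame = base frame: x ahead of the robot, y to its left, z up, the work surface at z = 0. Lengths are in m, angles in rad, forces in N, time in s.
With the tool pointing down it reaches from about 0.275 to 0.85 m from the base axis. Payload 19 kg.
Tool frame: the origin (TCP) lies at the very end of the fingers, on their centre line; the grasp point (between the pads) lies behind it (arm.pinch_z is the y of the grasp point in the tool frame, in m); y points along the fingers, z is the direction in which the jaws open and shut, and the axes are right-handed (so a half turn about y gives the same grasp; the last joint's range is limited). The gripper opens to 85 mm and grips with 20 to 120 N. Pads are 22 mm wide; open, the fingers measure 114 mm over their backs; the gripper's body (76 mm by 85 mm) begins 54 mm behind the grasp point. The pads swing forward as they close: fully open they stand 13 mm farther back than shut.
Start: joints at [-1.381, 0.15, 1.437, -0, 1.554, -0.134], TCP at [0.183, -0.545, 0.231] pointing down, gripper open.
Joint ranges: [-2.8, 2.8], [-0.68, 2.1], [0.12, 2.68], [-1.39, 4.53], [0.16, 2.79], [-2.81, 2.81]. Speed limits (rad/s): [1.89, 1.89, 2.22, 3.01, 3.01, 3.01].

INTERFACE

Orientations are given as a unit quaternion [w, x, y, z].
In Python, from station import arm, snapshot, ticket gives the robot as it stands.
- The arm moves only by the shell command python3 -m inch 'ROWS' [FORCE]. ROWS is JSON, a list of rows, each an object with "slide": the shift along the tool's x, y, z in mm, a list of three; "angular": the turn, a rotation vector about the tool's x, y, z in rad, a list of three; "hand": the finger opening in mm, from 0 to 85.4. In form: [{"slide": [tx, ty, tz], "angular": [rx, ry, rz], "hand": hand}, ...]. A call has 1 to 20 rows; each row is the pose to reach, as a shift and turn from the pose commanded when the call began, along the tool's axes at that moment; what a row does not reach only later rows make up. A row lasts 1/10 s, in which the tool goes at most 50 mm and 8.59 degrees, less where a joint would pass 70% of its speed; a pose out of reach is approached as far as the arm can. A call with a gripper value outside its range is refused whole. The fingers move at their own pace and stop on an object; FORCE is the grip in N (left out, the last holds). Time passes only in rows, so rows that repeat a pose let the fingers close. It gives the time, the measured TCP pose, the force and the opening at its end, in the units of the state.
- arm.state(): the state, without advancing time (a new reading comes with each control period).
- snapshot(name): name is "side" or "top"; returns a dict with "color" (400x640x3 uint8, red, green, blue), "camera_matrix" (3x3 intrinsics, pixels), "camera_from_world" (4x4, takes a point from world to camera coordinates). Camera axes: x right, y up, looking along -z (the intrinsics and any distortion apply to the point x, -y, -z); pixel columns grow to the right and rows downward; lengths in m; the calibration is good to about 2 mm. A picture is of the moment at which its call begins. There is no depth.
- ticket.finish_job(): hands the job in, once; it reports no verdict.
The state is a dict: "t": time; "q": joint angles; "joint_vel": joint speeds; "effort": joint torques, N m; "position": TCP position; "tcp_rot": TCP orientation; "contact_force": force on the tool from outside, world axes, zero at the start; "wrist_torque": the same for the moment, N m; "gripper_width": finger opening in m.
Only numpy, scipy, OpenCV 4.12 (cv2) and the standard library are available. Lean on these libraries where they do the work, as an engineer would, in place of code of your own. Each camera call takes 0.05 s, during which the arm holds its last target.

## Working session

There is one attempt and no reset: what is moved stays moved. The work goes in short steps, Python scripts to look and compute and a shell command to move; the robot and the scene stay as the last step left them, time stands still between calls to the robot, and variables do not carry over. Pictures are saved under pics/ and viewed, and the job is handed in when it is done.

```bash
ls; mkdir -p pics
python3 - <<'E'
from station import arm, snapshot, ticket
import cv2,json
print(arm.state(), arm.pinch_z)
for n in("side","top"):
    s=snapshot(n); cv2.imwrite(f"pics/{n}0.png",s["color"][:,:,::-1]); print(n,s["camera_matrix"],s["camera_from_world"])
E
```

```text
pics
{'t': 0.0, 'q': array([-1.38102522e+00,  1.50965576e-01,  1.43803483e+00, -2.88962558e-06,
        1.55378602e+00, -1.33997353e-01]), 'joint_vel': array([ 0.00123418, -0.00096453,  0.00032619,  0.00023244, -0.00027944,
       -0.00076657]), 'effort': array([-4.58794209e-03, -7.13062692e+01, -5.70869458e+01, -3.93468499e-04,
        9.17818921e-03, -2.07086981e-05]), 'position': array([ 0.18286619, -0.54488664,  0.2306852 ]), 'tcp_rot': array([ 0.11395733, -0.1139829 ,  0.69828334, -0.6974396 ]), 'contact_force': array([0.01992986, 0.00257456, 0.11740361]), 'wrist_torque': array([-0.00086446, -0.00139699, -0.01592871]), 'gripper_width': 0.08555898745466554} -0.0187
side [[441.76301682   0.         315.0398385 ]
 [  0.         441.76301682 205.53532917]
 [  0.           0.           1.        ]] [[-0.99894709 -0.04391016 -0.01328949  0.58460653]
 [ 0.02309059 -0.73153653  0.68141113 -0.10136456]
 [-0.03964262  0.6803868   0.7317802  -1.33523527]
 [ 0.          0.          0.          1.        ]]
top [[516.95475533   0.         310.00476321]
 [  0.         516.95475533 206.79282577]
 [  0.           0.           1.        ]] [[ 1.73342989e-02 -9.99849341e-01 -9.04367750e-04 -1.39883593e-02]
 [ 9.93870127e-01  1.71318493e-02  1.09218454e-01 -5.77610963e-01]
 [-1.09186505e-01 -2.79204941e-03  9.94017360e-01 -1.80213356e+00]
 [ 0.00000000e+00  0.00000000e+00  0.00000000e+00  1.00000000e+00]]
```

View pics/side0.png

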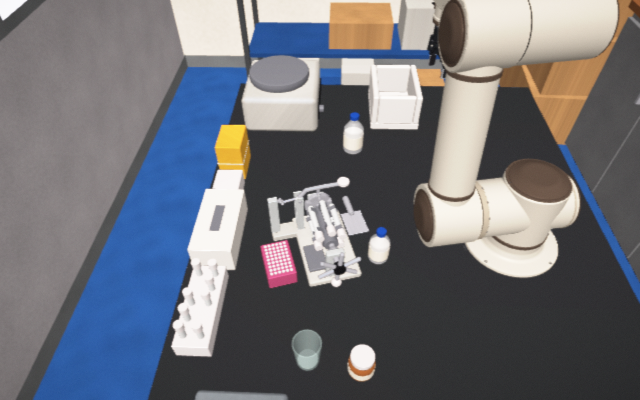

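View pics/top0.png

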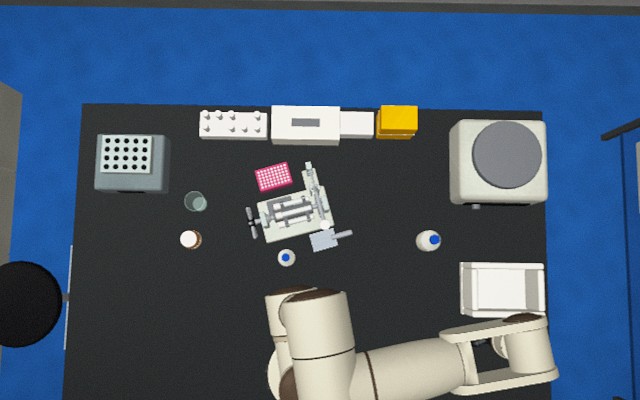

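Run:
```python
import cv2
s=cv2.imread("pics/side0.png")[160:300,240:420]; cv2.imwrite("pics/side0c.png",cv2.resize(s,None,fx=4.4,fy=4.2,interpolation=cv2.INTER_CUBIC))
s=cv2.imread("pics/top0.png")[145:275,225:365]; cv2.imwrite("pics/top0c.png",cv2.resize(s,None,fx=4.5,fy=4.5,interpolation=cv2.INTER_CUBIC))
```

```text
(no output)
```

View pics/side0c.png

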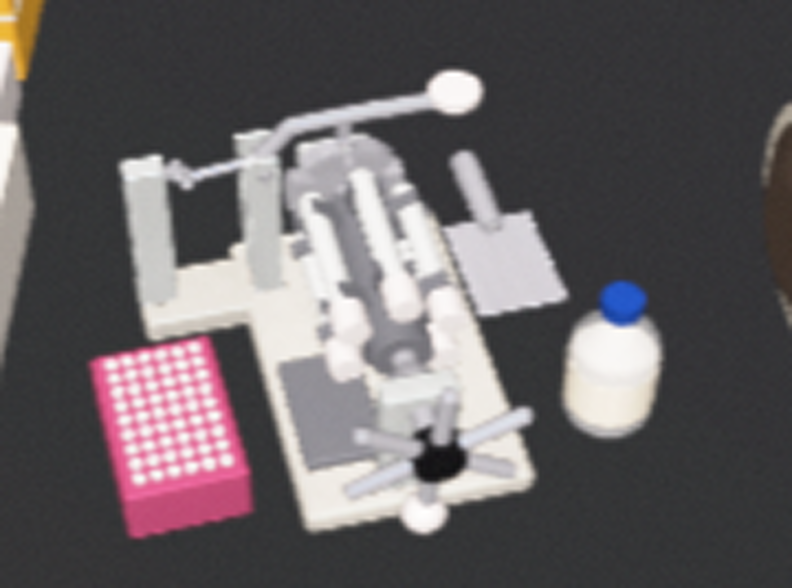

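View pics/top0c.png

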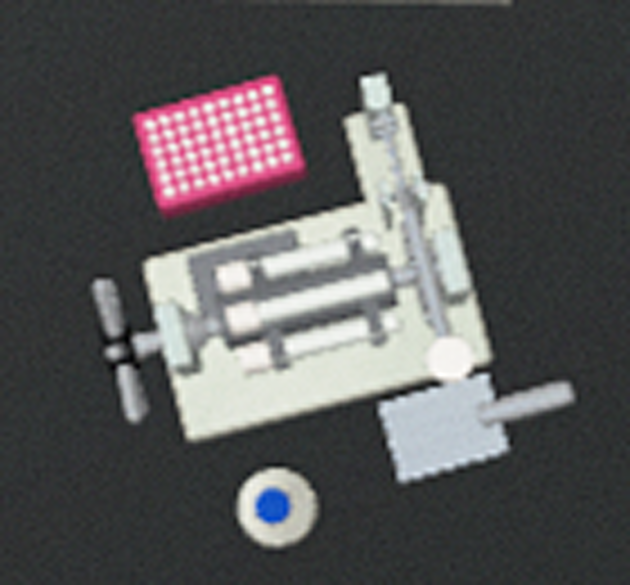

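The pictures show the rotator with its ball-ended arm pointing down: ball at side pixel ~(336,282), hub at ~(340,268), pad at ~(343,182). I'll fit its pose from these points.

```bash
cat > h.py <<'E'
import numpy as np
from station import arm, snapshot, ticket
from scipy.spatial.transform import Rotation as R
CAM={"side":(np.array([[441.76301682,0,315.0398385],[0,441.76301682,205.53532917],[0,0,1]]),np.array([[-0.99894709,-0.04391016,-0.01328949,0.58460653],[0.02309059,-0.73153653,0.68141113,-0.10136456],[-0.03964262,0.6803868,0.7317802,-1.33523527]])),
"top":(np.array([[516.95475533,0,310.00476321],[0,516.95475533,206.79282577],[0,0,1]]),np.array([[1.73342989e-02,-9.99849341e-01,-9.04367750e-04,-1.39883593e-02],[9.93870127e-01,1.71318493e-02,1.09218454e-01,-5.77610963e-01],[-1.09186505e-01,-2.79204941e-03,9.94017360e-01,-1.80213356e+00]]))}
def proj(n,p):
    K,T=CAM[n]; c=T[:,:3]@np.asarray(p)+T[:,3]; v=K@np.array([c[0],-c[1],-c[2]]); return v[:2]/v[2]
def world(pose,p):
    x,y,a=pose[:3]; c,s=np.cos(a),np.sin(a); p=np.asarray(p); return np.array([x+c*p[0]-s*p[1],y+s*p[0]+c*p[1],p[2]])
def armpt(th,r,k=0,y=.150): 
    t=th+k*np.pi/3; return [r*np.sin(t),y,.105+r*np.cos(t)]
E
python3 - <<'E'
from h import *
from scipy.optimize import least_squares
T=lambda u,v:np.array([225+u/4.5,145+v/4.5]); S=lambda u,v:np.array([240+u/4.4,160+v/4.2])
obs=[("top",[.075,.125,.022],T(143,262)),("top",[-.075,.125,.022],T(188,438)),("top",[-.075,-.125,.022],T(490,360)),("top",[.075,-.125,.022],T(441,185)),
("top",[-.075,-.085,.182],T(450,359)),("side",[-.075,-.085,.182],S(454,92)),("side",[-.075,.125,.022],S(533,476))]
f=lambda p:np.concatenate([proj(n,world(p,q))-o for n,q,o in obs]+[proj("side",world(p,armpt(p[3],.062)))-S(424,514)]+[proj("side",world(p,armpt(p[3],.062,k)))-S(*o) for k,o in arms])
for th0 in (2.6,3.1,3.6):
    arms=[]
    r=least_squares(f,[.58,.05,.2,th0],loss="soft_l1"); print(r.x,r.cost); print(np.round(f(r.x),1))
p=r.x
for k in range(6):
    q=proj("side",world(p,armpt(p[3],.062,k))); print(k,(q-[240,160])*[4.4,4.2])
print(p[3]-np.pi); np.save("pose.npy",p)
for n,q in [("core",[0,0,.105]),("hub",[0,.15,.105]),("pad",[-.075,-.085,.182])]:print(n,world(p,q))
E
```

```text
[0.55339698 0.05079981 0.26846092 3.05472929] 5.0331290175578065
[-1.4 -1.2 -1.3  0.5 -0.1  0.3  0.2 -1.3 -0.9 -0.1  0.4 -1.5  0.5 -0.9
 -0.1 -1.2]
[0.55339698 0.05079981 0.26846092 3.05472916] 5.033129017552242
[-1.4 -1.2 -1.3  0.5 -0.1  0.3  0.2 -1.3 -0.9 -0.1  0.4 -1.5  0.5 -0.9
 -0.1 -1.2]
[0.55339698 0.05079981 0.26846092 3.0547291 ] 5.033129017551589
[-1.4 -1.2 -1.3  0.5 -0.1  0.3  0.2 -1.3 -0.9 -0.1  0.4 -1.5  0.5 -0.9
 -0.1 -1.2]
0 [423.48791426 509.14917284]
1 [514.08655881 468.86074441]
2 [528.86551558 409.39502319]
3 [446.62739317 389.8796902 ]
4 [350.3830093  433.77574805]
5 [342.17718284 493.4376867 ]
-0.08686355571553506
core [0.55339698 0.05079981 0.105     ]
hub [0.51360981 0.19542685 0.105     ]
pad [ 0.50362952 -0.0510491   0.182     ]
```

```bash
cat >> h.py <<'E'
def need(P,yaw_dir=None,s=None,center_only=False):
    "slide (mm) and angular (rad) in present tool axes to bring TCP to world P with tool z along yaw_dir (horizontal), y down"
    s=s or arm.state(); q=s["tcp_rot"]; R0=R.from_quat([q[1],q[2],q[3],q[0]])
    sl=R0.inv().apply(np.asarray(P)-s["position"])*1000
    z=np.array([*yaw_dir,0]);z/=np.linalg.norm(z);y=np.array([0,0,-1.]);x=np.cross(y,z)
    out=[]
    for sg in(1,-1):
        R1=R.from_matrix(np.array([sg*x,y,sg*z]).T); out.append((R0.inv()*R1).as_rotvec())
    return np.round(sl,1),np.round(out,3)
E
python3 - <<'E'
from h import *
p=np.load("pose.npy"); yd=(-np.sin(p[2]),np.cos(p[2]))
st=world(p,[.020,.150,.230]); print(st, need(st,yd))
q=arm.state()["tcp_rot"]; print(R.from_quat([q[1],q[2],q[3],q[0]]).as_matrix().round(3))
E
```

```text
[0.53289341 0.20073181 0.23      ] (array([-569.1,    1.5, -595.5]), array([[-0.000e+00, -3.086e+00, -2.000e-03],
       [ 1.000e-03,  5.500e-02, -0.000e+00]]))
[[-0.948 -0.     0.318]
 [-0.318  0.001 -0.948]
 [-0.    -1.    -0.001]]
```

```bash
python3 -m inch '[{"slide":[0,-30,0],"angular":[0,0.055,0],"hand":0},{"slide":[-569,-30,-595],"angular":[0,0.055,0],"hand":0},{"slide":[-569,-30,-595],"angular":[0,0.055,0],"hand":0},{"slide":[-569,-30,-595],"angular":[0,0.055,0],"hand":0},{"slide":[-569,-30,-595],"angular":[0,0.055,0],"hand":0},{"slide":[-569,-30,-595],"angular":[0,0.055,0],"hand":0},{"slide":[-569,-30,-595],"angular":[0,0.055,0],"hand":0},{"slide":[-569,-30,-595],"angular":[0,0.055,0],"hand":0},{"slide":[-569,-30,-595],"angular":[0,0.055,0],"hand":0},{"slide":[-569,-30,-595],"angular":[0,0.055,0],"hand":0},{"slide":[-569,-30,-595],"angular":[0,0.055,0],"hand":0},{"slide":[-569,-30,-595],"angular":[0,0.055,0],"hand":0},{"slide":[-569,-30,-595],"angular":[0,0.055,0],"hand":0},{"slide":[-569,-30,-595],"angular":[0,0.055,0],"hand":0},{"slide":[-569,-30,-595],"angular":[0,0.055,0],"hand":0},{"slide":[-569,-30,-595],"angular":[0,0.055,0],"hand":0},{"slide":[-569,-30,-595],"angular":[0,0.055,0],"hand":0},{"slide":[-569,-30,-595],"angular":[0,0.055,0],"hand":0},{"slide":[-569,-30,-595],"angular":[0,0.055,0],"hand":0},{"slide":[-569,-30,-595],"angular":[0,0.055,0],"hand":0}]'
cat >> h.py <<'E'
import cv2
def pic(tag,names=("side","top"),c={"side":(260,170,370,300),"top":(225,150,365,275)}):
    for n in names:
        s=snapshot(n); x0,y0,x1,y1=c[n]; i=s["color"][y0:y1,x0:x1,::-1]; cv2.imwrite(f"pics/{n}{tag}.png",cv2.resize(i,None,fx=4.5,fy=4.5,interpolation=cv2.INTER_CUBIC))
E
python3 - <<'E'
from h import *
p=np.load("pose.npy"); yd=(-np.sin(p[2]),np.cos(p[2]))
print(need(world(p,[.020,.150,.260]),yd), arm.state()["t"],arm.state()["q"]); pic("1")
E
```

```text
t: 2.1
position: [0.5328, 0.2002, 0.2607]
tcp_rot: [-0.095, 0.096, -0.701, 0.701]
contact_force: [0.7, -0.4, -0.6]
gripper_width: 0.0005
(array([-0.2,  0.7, -0.5]), array([[ 2.00e-03, -3.14e+00, -0.00e+00],
       [ 0.00e+00,  1.00e-03,  1.00e-03]])) 2.1 [ 2.24081120e-01  1.31216204e-01  1.40042779e+00 -5.28649049e-05
  1.61125505e+00  1.52513414e+00]
```

View pics/side1.png

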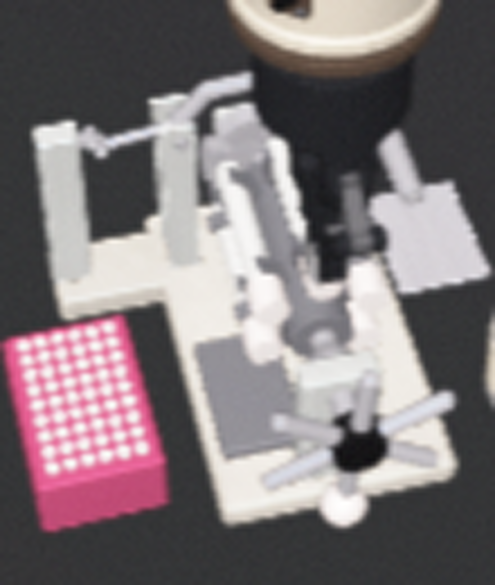

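View pics/top1.png

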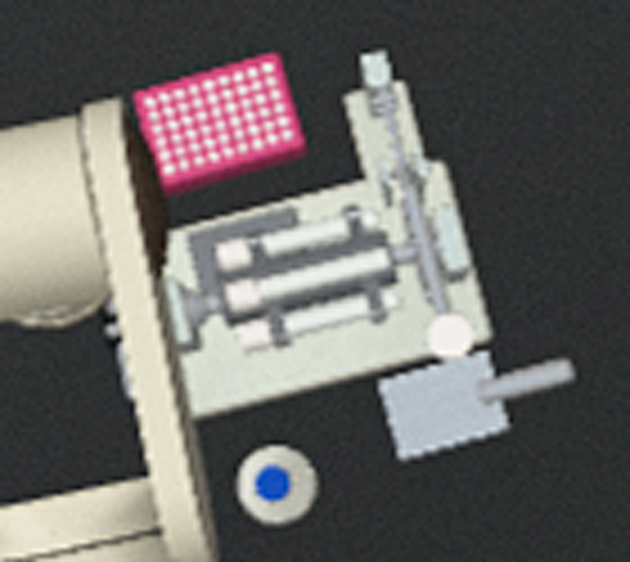

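Pictures: the ball arm is down (side crop ~(345,505)) and one plain arm is just off vertical; the fingers are ahead of and above the star. First 60° sweep on the top arm.

```bash
python3 -m inch '[{"slide":[-1,40,0],"angular":[0,0,0],"hand":0},{"slide":[-1,80,0],"angular":[0,0,0],"hand":0},{"slide":[-1,110,0],"angular":[0,0,0],"hand":0},{"slide":[-1,110,0],"angular":[0,0,0],"hand":0},{"slide":[3,110,0],"angular":[0,0,0],"hand":0},{"slide":[7,110,0],"angular":[0,0,0],"hand":0},{"slide":[11,110,0],"angular":[0,0,0],"hand":0},{"slide":[15,110,0],"angular":[0,0,0],"hand":0},{"slide":[19,111,0],"angular":[0,0,0],"hand":0},{"slide":[23,112,0],"angular":[0,0,0],"hand":0},{"slide":[26,113,0],"angular":[0,0,0],"hand":0},{"slide":[30,115,0],"angular":[0,0,0],"hand":0},{"slide":[33,117,0],"angular":[0,0,0],"hand":0},{"slide":[37,119,0],"angular":[0,0,0],"hand":0},{"slide":[40,122,0],"angular":[0,0,0],"hand":0},{"slide":[42,124,0],"angular":[0,0,0],"hand":0},{"slide":[45,127,0],"angular":[0,0,0],"hand":0},{"slide":[47,130,0],"angular":[0,0,0],"hand":0},{"slide":[47,130,0],"angular":[0,0,0],"hand":0}]'
python3 - <<'E'
from h import *
pic("2",["side"])
E
```

```text
t: 4.1
position: [0.487, 0.1875, 0.1313]
tcp_rot: [0.095, -0.095, 0.701, -0.701]
contact_force: [-0.2, -0.2, 4.5]
gripper_width: -0.0
```

View pics/side2.png

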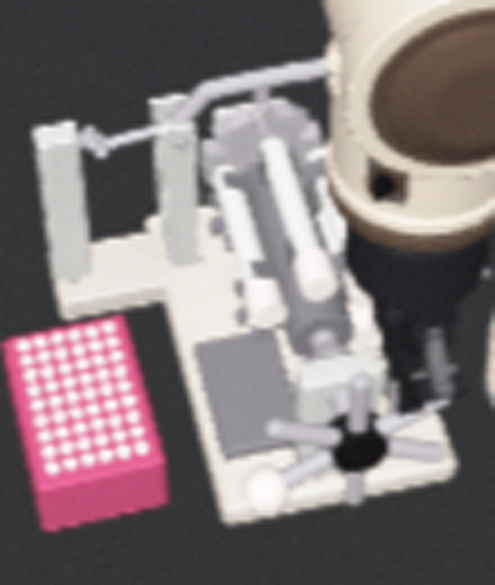

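The first sweep turned it ~60°: ball now at side crop (265,490). Checking the angle, then repeating.

```bash
cat >> h.py <<'E'
from scipy.optimize import minimize_scalar
def theta(u,v,th0,sc=4.5,o=(260,170)):
    p=np.load("pose.npy"); px=np.array([o[0]+u/sc,o[1]+v/sc])
    f=lambda t:np.sum((proj("side",world(p,armpt(t,.062)))-px-np.array([-.1,-1.2]))**2)
    r=minimize_scalar(f,bounds=(th0-.6,th0+.6),method="bounded"); return np.degrees(r.x),r.fun**.5
E
python3 -c "
from h import *
print(theta(265,490,2.0))"
```

```text
(np.float64(118.66038299135506), np.float64(0.5441499886195463))
```

```bash
python3 -m inch '[{"slide":[0,-30,0],"angular":[0,0,0],"hand":0},{"slide":[0,-58,0],"angular":[0,0,0],"hand":0},{"slide":[-49,-58,0],"angular":[0,0,0],"hand":0},{"slide":[-49,-58,0],"angular":[0,0,0],"hand":0},{"slide":[-49,-20,0],"angular":[0,0,0],"hand":0},{"slide":[-49,-20,0],"angular":[0,0,0],"hand":0},{"slide":[-44,-20,0],"angular":[0,0,0],"hand":0},{"slide":[-40,-20,0],"angular":[0,0,0],"hand":0},{"slide":[-36,-20,0],"angular":[0,0,0],"hand":0},{"slide":[-32,-20,0],"angular":[0,0,0],"hand":0},{"slide":[-28,-19,0],"angular":[0,0,0],"hand":0},{"slide":[-24,-18,0],"angular":[0,0,0],"hand":0},{"slide":[-21,-17,0],"angular":[0,0,0],"hand":0},{"slide":[-17,-15,0],"angular":[0,0,0],"hand":0},{"slide":[-14,-13,0],"angular":[0,0,0],"hand":0},{"slide":[-10,-11,0],"angular":[0,0,0],"hand":0},{"slide":[-7,-8,0],"angular":[0,0,0],"hand":0},{"slide":[-5,-6,0],"angular":[0,0,0],"hand":0},{"slide":[-2,-3,0],"angular":[0,0,0],"hand":0},{"slide":[0,0,0],"angular":[0,0,0],"hand":0}]'
python3 - <<'E'
from h import *
pic("3",["side"])
E
```

```text
t: 6.15
position: [0.4873, 0.1874, 0.1315]
tcp_rot: [0.095, -0.095, 0.701, -0.701]
contact_force: [-1.0, -1.5, 7.0]
gripper_width: 0.0003
```

View pics/side3.png

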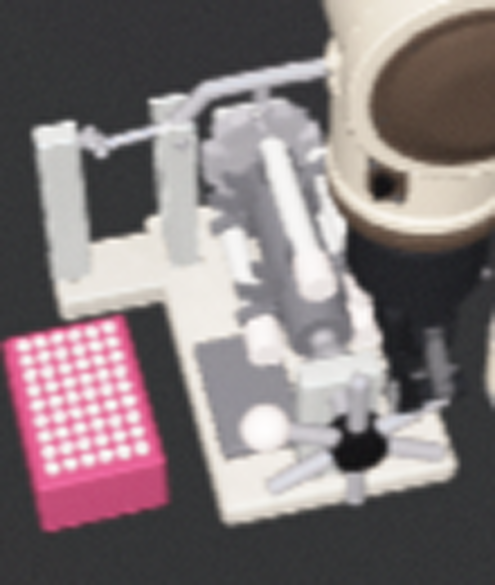

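```bash
python3 -m inch '[{"slide":[0,-30,0],"angular":[0,0,0],"hand":0},{"slide":[0,-58,0],"angular":[0,0,0],"hand":0},{"slide":[-48,-58,0],"angular":[0,0,0],"hand":0},{"slide":[-48,-58,0],"angular":[0,0,0],"hand":0},{"slide":[-48,-20,0],"angular":[0,0,0],"hand":0},{"slide":[-48,-20,0],"angular":[0,0,0],"hand":0},{"slide":[-44,-20,0],"angular":[0,0,0],"hand":0},{"slide":[-40,-20,0],"angular":[0,0,0],"hand":0},{"slide":[-36,-20,0],"angular":[0,0,0],"hand":0},{"slide":[-32,-20,0],"angular":[0,0,0],"hand":0},{"slide":[-28,-19,0],"angular":[0,0,0],"hand":0},{"slide":[-24,-18,0],"angular":[0,0,0],"hand":0},{"slide":[-21,-17,0],"angular":[0,0,0],"hand":0},{"slide":[-17,-15,0],"angular":[0,0,0],"hand":0},{"slide":[-14,-13,0],"angular":[0,0,0],"hand":0},{"slide":[-10,-11,0],"angular":[0,0,0],"hand":0},{"slide":[-7,-8,0],"angular":[0,0,0],"hand":0},{"slide":[-5,-6,0],"angular":[0,0,0],"hand":0},{"slide":[-2,-3,0],"angular":[0,0,0],"hand":0},{"slide":[0,0,0],"angular":[0,0,0],"hand":0}]'
python3 - <<'E'
from h import *
pic("4",["side"])
E
```

```text
t: 8.2
position: [0.4873, 0.1874, 0.1315]
tcp_rot: [0.095, -0.095, 0.701, -0.701]
contact_force: [0.5, -0.6, 7.2]
gripper_width: -0.0001
```

View pics/side4.png

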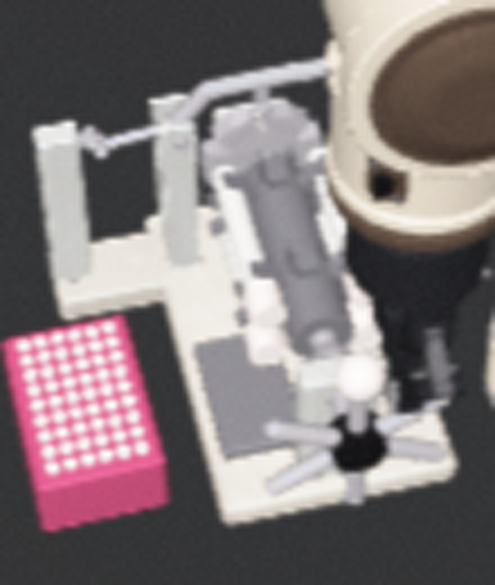

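Run:
```python
from h import *
def cen(f,u,v):
    g=cv2.imread(f); h=g.min(2).astype(float)[v-28:v+28,u-28:u+28]; m=(h>205); n,l,s,c=cv2.connectedComponentsWithStats(m.astype(np.uint8)); k=1+np.argmax(s[1:,4]); return c[k]+[u-28,v-28],s[k]
B=[]
for f,u,v,t in(("side2",265,490,2.),("side3",265,428,1.),("side4",362,378,0.)):
    c,s=cen(f"pics/{f}.png",u,v); print(f,c,s,theta(*c,t)); B.append(c)
from scipy.optimize import least_squares
p=np.load("pose.npy")
obs=[(260,170)+(b+.5)/4.5-.5 for b in B]
def f(x):
    r=[]
    for i,o in enumerate(obs):
        w=world(p,armpt(x[2]+np.pi/3*(2-i),.062)); r.append(proj("side",w)+x[:2]-o)
    return np.concatenate(r)
r=least_squares(f,[0,0,0]); print(r.x,np.degrees(r.x[2]),f(r.x).round(2))
```

```text
side2 [262.27429889 486.56511717] [   0    0   56   53 2603] (np.float64(114.55235632185892), np.float64(0.688028777904336))
side3 [265.77565502 430.49781659] [   4    6   52   50 1832] (np.float64(58.96844277654041), np.float64(0.28225967971668553))
side4 [357.64655606 374.22674711] [   0    0   49   50 1989] (np.float64(-0.4224850464045555), np.float64(1.2011539971894698))
[-0.39381612 -0.01719354 -0.00740191] -0.4240979996020019 [ 0.33  0.5  -0.45 -0.85  0.12  0.35]
```

Ball up at side crop (~360,377); estimates put it within about 2° of vertical. Now to above the pad.

Run:
```python
from h import *
p=np.load("pose.npy"); yd=(-np.sin(p[2]),np.cos(p[2]))
print(need(world(p,[-.075,-.085,.205]),yd))
```

```text
(array([ 47.2, -74. , 234.3]), array([[ 2.000e-03, -3.141e+00, -0.000e+00],
       [ 0.000e+00,  0.000e+00,  1.000e-03]]))
```

```bash
python3 -m inch '[{"slide":[0,-40,0],"angular":[0,0,0],"hand":0},{"slide":[0,-80,0],"angular":[0,0,0],"hand":0},{"slide":[0,-120,0],"angular":[0,0,0],"hand":0},{"slide":[47,-120,234],"angular":[0,0,0],"hand":0},{"slide":[47,-120,234],"angular":[0,0,0],"hand":0},{"slide":[47,-120,234],"angular":[0,0,0],"hand":0},{"slide":[47,-120,234],"angular":[0,0,0],"hand":0},{"slide":[47,-120,234],"angular":[0,0,0],"hand":0},{"slide":[47,-120,234],"angular":[0,0,0],"hand":0},{"slide":[47,-120,234],"angular":[0,0,0],"hand":0},{"slide":[47,-74,234],"angular":[0,0,0],"hand":0},{"slide":[47,-74,234],"angular":[0,0,0],"hand":0}]'
python3 - <<'E'
from h import *
p=np.load("pose.npy"); yd=(-np.sin(p[2]),np.cos(p[2]))
print(need(world(p,[-.075,-.085,.205]),yd))
pic("5")
E
```

```text
t: 9.45
position: [0.5023, -0.0489, 0.2008]
tcp_rot: [0.093, -0.098, 0.702, -0.7]
contact_force: [-1.1, 0.3, 0.1]
gripper_width: 0.0001
(array([-0.6, -4.2,  2.4]), array([[ 1.00e-02, -3.14e+00, -6.00e-03],
       [ 4.00e-03,  2.00e-03,  6.00e-03]]))
```

View pics/side5.png

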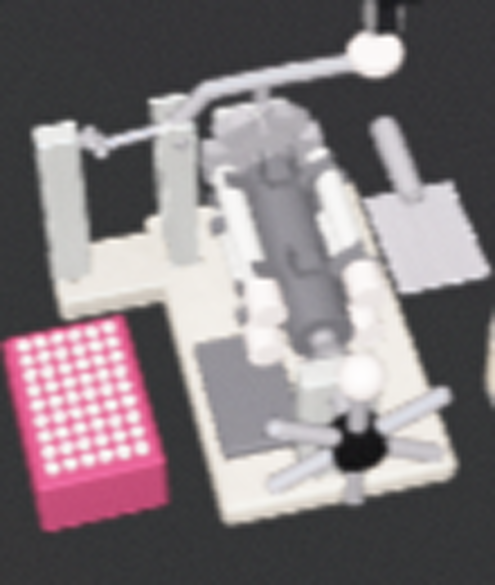

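View pics/top5.png

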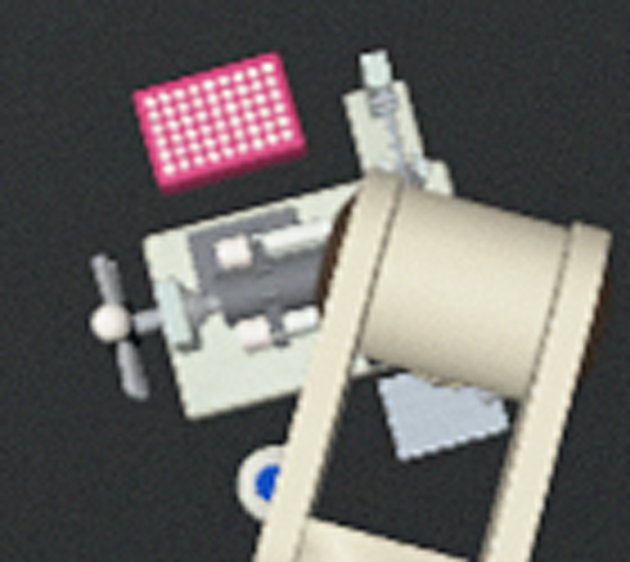

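Fingers stand above the pad (side crop ~(382,28) over (375,52)); the ball is up over the hub in both views. Pressing in stages with force checks.

```bash
python3 -m inch '[{"slide":[0,14,0],"angular":[0,0,0],"hand":0},{"slide":[0,20,0],"angular":[0,0,0],"hand":0},{"slide":[0,24,0],"angular":[0,0,0],"hand":0},{"slide":[0,28,0],"angular":[0,0,0],"hand":0},{"slide":[0,32,0],"angular":[0,0,0],"hand":0},{"slide":[0,36,0],"angular":[0,0,0],"hand":0},{"slide":[0,36,0],"angular":[0,0,0],"hand":0}]'
```

```text
t: 10.25
position: [0.5043, -0.0507, 0.1697]
tcp_rot: [-0.095, 0.095, -0.701, 0.701]
contact_force: [0.1, 0.8, 0.8]
gripper_width: 0.0002
```

Run:
```python
from h import *
for n,c in(("side",(290,150,380,220)),):
    s=snapshot(n)["color"][c[1]:c[3],c[0]:c[2],::-1]; cv2.imwrite("pics/side6.png",cv2.resize(s,None,fx=8,fy=8,interpolation=cv2.INTER_CUBIC))
p=np.load("pose.npy")
s=arm.state(); print(s["contact_force"],s["position"]); print((proj("side",s["position"])-[290,150])*8,(proj("side",world(p,[-.075,-.085,.182]))-[290,150])*8)
```

```text
[ 0.09532074 -0.20460689  0.53879748] [ 0.50456579 -0.05061862  0.16958885]
[425.22815542 268.70431421] [429.02719774 242.86422414]
```

View pics/side6.png

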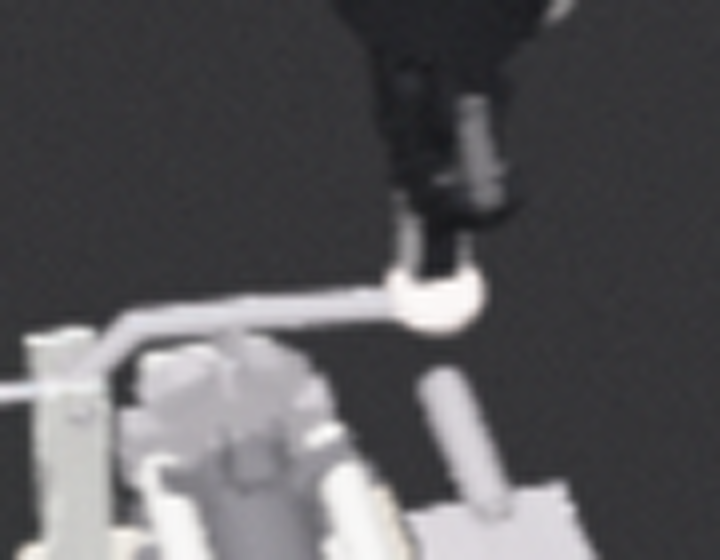

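The lever is following down (pad at ~(437,295) in this crop) past the blocked depth, with no hard stop. Continuing.

```bash
python3 -m inch '[{"slide":[0,3,0],"angular":[0,0,0],"hand":0},{"slide":[0,6,0],"angular":[0,0,0],"hand":0},{"slide":[0,9,0],"angular":[0,0,0],"hand":0},{"slide":[0,12,0],"angular":[0,0,0],"hand":0},{"slide":[0,14,0],"angular":[0,0,0],"hand":0},{"slide":[0,16,0],"angular":[0,0,0],"hand":0},{"slide":[0,17,0],"angular":[0,0,0],"hand":0},{"slide":[0,17,0],"angular":[0,0,0],"hand":0}]'
```

```text
t: 11.1
position: [0.5046, -0.0505, 0.1524]
tcp_rot: [0.095, -0.095, 0.701, -0.701]
contact_force: [-0.2, -0.1, 2.6]
gripper_width: -0.0001
```

```bash
python3 -m inch '[{"slide":[0,1,0],"angular":[0,0,0],"hand":0},{"slide":[0,2,0],"angular":[0,0,0],"hand":0},{"slide":[0,2,0],"angular":[0,0,0],"hand":0}]'
python3 - <<'E'
from h import *
s=snapshot("side")["color"][150:220,290:380,::-1]; cv2.imwrite("pics/side7.png",cv2.resize(s,None,fx=8,fy=8,interpolation=cv2.INTER_CUBIC))
E
```

```text
t: 11.4
position: [0.5047, -0.0506, 0.1512]
tcp_rot: [-0.095, 0.094, -0.701, 0.701]
contact_force: [-5.1, 0.9, 13.7]
gripper_width: -0.0001
```

View pics/side7.png

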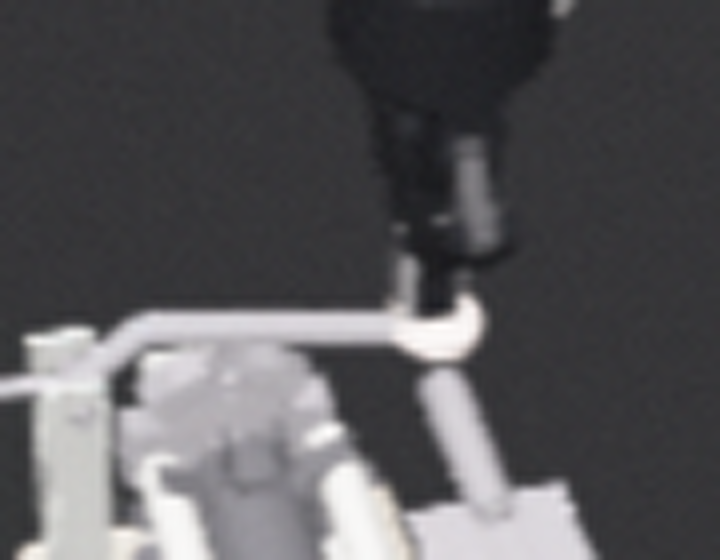

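Stop reached: the force rose to 14 N at z = 0.151, and the pad is at crop (440,325). Now lift straight off and check.

```bash
python3 -m inch '[{"slide":[0,-5,0],"angular":[0,0,0],"hand":0},{"slide":[0,-30,0],"angular":[0,0,0],"hand":0},{"slide":[0,-70,0],"angular":[0,0,0],"hand":0},{"slide":[0,-110,0],"angular":[0,0,0],"hand":0},{"slide":[0,-110,0],"angular":[0,0,0],"hand":0},{"slide":[0,-110,0],"angular":[0,0,0],"hand":0},{"slide":[0,-110,0],"angular":[0,0,0],"hand":0}]'
python3 - <<'E'
from h import *
pic("8")
p=np.load("pose.npy")
for a in(0,.24):
    v=np.array([-.130,.037]); c,s=np.cos(a),np.sin(a); w=world(p,[.055+c*v[0]-s*v[1],-.085,.145+s*v[0]+c*v[1]]); print(a,w,(proj("side",w)-[260,170])*4.5)
E
```

```text
t: 12.15
position: [0.5043, -0.0505, 0.2594]
tcp_rot: [0.094, -0.095, 0.701, -0.701]
contact_force: [-0.6, 0.0, -1.0]
gripper_width: -0.0
0 [ 0.50362952 -0.0510491   0.182     ] [376.32779873  46.61112608]
0.24 [ 0.49874215 -0.05239362  0.15003816] [382.23442072  81.19430619]
```

View pics/side8.png

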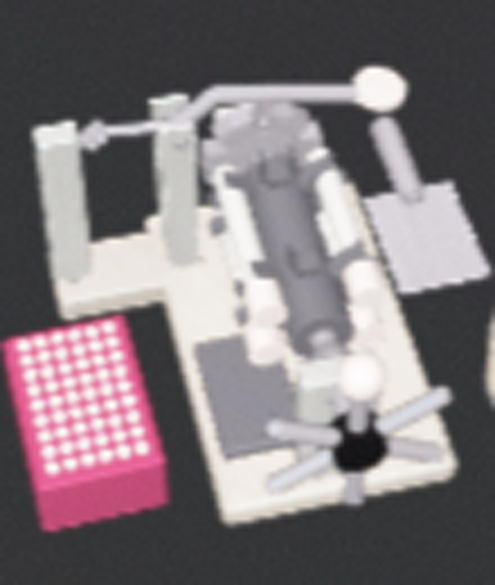

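View pics/top8.png

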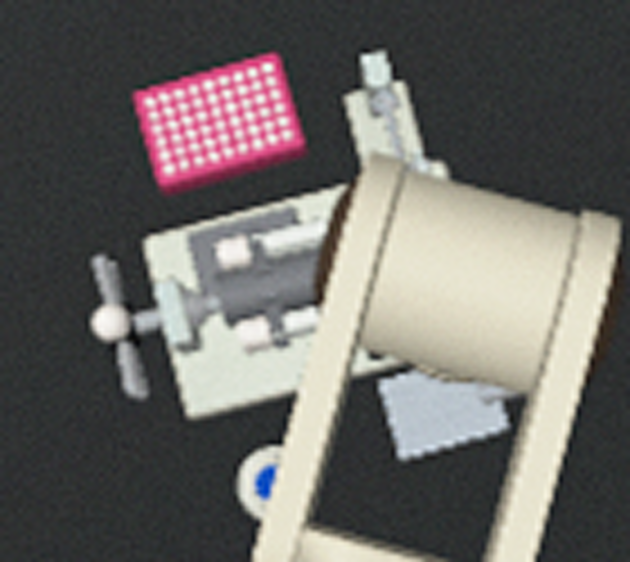

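The lever stays down by itself: the pad went from (375,52) to (380,88), where full travel predicts about 35 px. The ball is upright at (361,378), the bystanders have not moved, and the arm is clear. Handing in.

```bash
python3 -c "
from station import ticket
print(ticket.finish_job())"
```

```text
the job is handed in; nothing more can be done
None
```

The carrier is turned so the ball-ended arm and the empty place face up, and the locking lever is pressed down and held by its detent. I handed the job in at about t = 12 s of the 61 s allowed; no verdict is reported.

**What I did:** I turned the star wheel about 175° with the closed fingers, in three sweeps of roughly 60° on its top arm. Then I pressed the pad to its stop, which showed as a force rise to 14 N at z = 0.151 m, and lifted clear.

**Last checks, from the camera pictures:**
- **Lever:** after release the pad stayed about 36 px lower in the enlarged side view. Full travel predicts about 35 px.
- **Ball:** it stands straight above the hub in both views. Before the lever was pressed, its angle measured within about 2° of vertical.
- **Bystanders:** the tip box, spatula and bottle_a look unmoved. The beaker, jar and bottle_b were outside the last crops, but the arm never went near them.
- **Robot:** it stood about 0.1 m above the pad, touching nothing.

**Disagreements:**
- The ball-angle estimates scattered by up to about 4° between hand and automatic pixel readings, and the pose fit was off by 1–1.5 px. Neither mattered, because the lever's tooth entered its notch.
- The force reading was lower than I expected halfway down the press (about 0.8 N), but the picture showed the lever following.

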